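Feed the battery out with the shelf's lever and ease the flap shut

ROBOT

A 7-joint arm with a two-finger parallel gripper is mounted at the origin on the work surface. World frame = base frame: x ahead of the robot, y to its left, z up, the work surface at z = 0. Lengths are in m, angles in rad, forces in N, time in s.
With the tool pointing down it reaches from about 0.4 to 0.85 m from the base axis. Payload 4.4 kg.
Tool frame: the origin (TCP) lies between the finger pads; the fingertips stand finger_overhang ahead of it and the grasp point (between the pads) lies 11 mm behind it (finger_overhang is the distance from the TCP to the fingertips, in m); z points along the fingers, y is the line along which they close (so a half turn about z gives the same grasp; the last joint's range is limited). The gripper opens to 94 mm and grips with 3 to 60 N. Pads are 16 mm wide; open, the fingers measure 119 mm over their backs; the gripper's body (75 mm by 177 mm) begins 78 mm behind the grasp point.
Start: joints at [-1.291, 0.628, 0.038, 1.517, -0.027, 0.996, -0.02], TCP at [0.22, 0.612, 0.19] pointing down, gripper open.
Joint ranges: [-3.06, 3.06], [-0.37, 2.12], [-1.25, 1.32], [0.18, 2.47], [-1.1, 4.24], [0.23, 1.98], [-2.94, 2.94]. Speed limits (rad/s): [2.57, 2.57, 3.14, 3.14, 3.14, 3.14, 3.14].

INTERFACE

Orientations are given as a unit quaternion [x, y, z, w].
In Python, from rig import sense, get_image, close_job, outline_of, finger_overhang gives the robot as it stands.
- The arm moves only by the tool send_rows, never from a script. Its argument "increments" is a list of rows, each a list of 3 entries, a list of its own where there are three numbers: the shift along the tool's x, y, z in mm, then the turn, a rotation vector about the tool's x, y, z in degrees, then the closure, from 0 (fully open) to 1 (shut). In form: [[[x, y, z], [rx, ry, rz], hand], ...]. A call has 1 to 8 rows; each row shifts and turns the commanded pose from where the row before left it, along the tool's axes as they then stand; what a row does not reach is not made up. A row lasts 1/12 s, in which the tool goes at most 41.7 mm and 7.16 degrees, less where a joint would pass 70% of its speed; a pose out of reach is approached as far as the arm can. A call is refused whole if a number of a shift passes 41.7 or a number of a turn 7.16, either way. A call with a gripper value outside its range is refused whole. The fingers move at their own pace and stop on an object; "grip_force" is the grip in N (left out, the last holds). Time passes only in rows, so rows that do not move let the fingers close. It gives the time, the measured TCP pose, the force, the opening and the grip force at its end, in the units of the state.
- sense(): the state, without advancing time (a new reading comes with each control period).
- get_image(name): name is "scene" or "top" or "wrist"; returns a dict with "image" (400x640x3 uint8, red, green, blue), "fx", "fy", "cx", "cy" (pixels), "dist" ([k1, k2, p1, p2, k3] as OpenCV has them; the pictures are not rectified), "xyz" and "rotation" of the camera in the world. Camera axes: x right, y up, looking along -z (the intrinsics and any distortion apply to the point x, -y, -z); pixel columns grow to the right and rows downward; lengths in m; the calibration is good to about 2 mm. A picture is of the moment at which its call begins. There is no depth.
- close_job(): hands the job in; it is judged then, once.
Trained networks look in the newest picture that a camera, given by its name, has taken for a name from the list of things; names that differ only in an ending like _2 or _b are one class to them, and where a whole thing is asked for, a point or a joint stands for the part that bears it (a point fixed in the world has none). Each returns a list of dicts, best first, with "score" (0 to 1); they miss things now and then, are a little off and sometimes report something else, mostly with a low value. They report only what shows in the picture. A call takes as long as a camera call. They do not tell look-alikes from the thing itself.
- outline_of(camera, label): "region" (400x640 bool, what is visible of it) and "xy" ([column, row] in pixels, amid what is visible of it).
The state is a dict: "time_s": time; "joint_pos": joint angles; "joint_vel": joint speeds; "effort": joint torques, N m; "tcp_pos": TCP position; "eef_rot": TCP orientation; "ft_force": force on the tool from outside, world axes, zero at the start; "ft_torque": the same for the moment, N m; "opening": opening from 0.0 (shut) to 1.0 (fully open); "finger_force": force on a finger pad.
Only numpy, scipy, OpenCV 4.12 (cv2) and the standard library are available. Lean on these libraries where they do the work, as an engineer would, in place of code of your own. Each camera call takes 0.05 s, during which the arm holds its last target. There are 200 camera calls.

TASK

With closed fingertips, press down the lever beside the bay that holds the battery, all the way, so that its flap lifts and the battery rolls out, and keep it down until the battery lies still in the front tray. Then ease the lever back up under the fingertips so that the flap comes down gently and does not slam, and leave it shut. Do not touch the battery, the wooden ball or the flaps; the ball stays in its bay and the cup, compass and carabiner stay where they are.

Things in the scene. Friction and masses are not known exactly. Their poses are not given: they have to be found in the camera images.
- shelf: Grey plastic two-bay shelf, fixed. Origin on the work surface; x from tray to back wall (tray and flaps face -x, the robot), y left, z up; offsets in all entries are in this frame, mm. 158 wide; bays x -44 to 106, open on top, walls 98 high, centres y +38 (left), -38 (right). Tray in front: x -150 to -44, floor z 9 to 19, walls 45 high. Housings 102 high on the sides at x -60 to -10, y to +-92.
- battery: Steel-and-black round battery cell, 34 diameter, 61 long, 140 g; origin at its centre, y along its axis. Starts crosswise in one of the two bays (left or right by chance) against its shut flap; rolls by itself into the tray within about 1 s once the flap is lifted. In the tray its centre is below z 50.
- cedar_ball: Plain wooden ball, 34 diameter, 12 g, origin at its centre; it starts in the other bay against its shut flap and would roll out if that flap were lifted.
- cup: Green silicone cup, 76 diameter at the rim, 75 high, loose, origin under its centre; bystander near the shelf.
- compass: White plastic baseplate compass, 100 x 60 x 14 high, loose, origin under its centre; bystander near the shelf.
- carabiner: Steel locking carabiner, about 105 x 65 x 15 high, lying loose, origin on its underside near its middle; bystander near the shelf.
- lever_left (a joint): Lever of the left bay, outside its left side: pivot x -35, y +99, z 85, arm 110 long towards -x to a pad. 0 = at rest, pad up; 0.5 rad = fully pressed down, at its stop. Sprung: about 2.5 N at the pad to start, 5 N to hold down. Geared: left flap angle = 2.4 x lever angle. Let go, it slams the flap shut in about 0.2 s; raised under a fingertip over 1.5 s or more, it closes softly.
- lever_left_pad (a point): Centre of the top face of the left lever's black pad, 44 (x) x 40 (y) x 8 thick; at x -140, y +113, z 118 at rest (pad sloping 14 degrees, front edge higher), sinking 54 to z 64 when fully pressed (front edge lower); it moves with the lever.
- flap_left (a joint): Flap of the left bay, a 66 x 64 plate hung from a hinge along y at x -40, z 90. 0 = shut (hanging upright), 1.2 rad = fully lifted (lower edge swung out towards -x and up). Moved by its lever. To be sure of letting the battery out, lift it over 1.0 rad.
- flap_left_edge (a point): Middle of the lower edge of the left flap; at x -40, y +38, z 26 when shut.
- lever_right (a joint): Lever of the right bay, outside its right side: pivot x -35, y -99, z 85, arm 110 long towards -x to a pad. 0 = at rest, pad up; 0.5 rad = fully pressed down, at its stop. Sprung: about 2.5 N at the pad to start, 5 N to hold down. Geared: right flap angle = 2.4 x lever angle. Let go, it slams the flap shut in about 0.2 s; raised under a fingertip over 1.5 s or more, it closes softly.
- lever_right_pad (a point): Centre of the top face of the right lever's black pad, 44 (x) x 40 (y) x 8 thick; at x -140, y -113, z 118 at rest (pad sloping 14 degrees, front edge higher), sinking 54 to z 64 when fully pressed (front edge lower); it moves with the lever.
- flap_right (a joint): Flap of the right bay, a 66 x 64 plate hung from a hinge along y at x -40, z 90. 0 = shut (hanging upright), 1.2 rad = fully lifted (lower edge swung out towards -x and up). Moved by its lever. To be sure of letting the battery out, lift it over 1.0 rad.
- flap_right_edge (a point): Middle of the lower edge of the right flap; at x -40, y -38, z 26 when shut.
There are look-alikes about, which are no part of the job. Of the things that look like the battery, the largest one is meant.

How it is judged:
On the way, in this order (a step that is already met when the one before it is completed fails the run):
1. a lever is held down (over 0.43 of its 0.5 rad) with the battery lying still in the front tray (value of joint any of lever_left, lever_right above 0.43 rad and linear speed of battery below 0.03 m/s and x of battery in the frame of shelf between -0.15 and -0.065 m and y of battery in the frame of shelf between -0.073 and 0.073 m and z of battery in the frame of shelf below 0.05 m), for 0.3 s.
2. both flaps are shut again (value of joint each of flap_left, flap_right below 0.06 rad), for 0.2 s.
At the end, for the whole second after the job is handed in: The battery lies still (under 30 mm/s) in the front tray, both flaps are shut (within 0.06 rad), the wooden ball is still in its bay (within 30 mm) and the cup, compass and carabiner are where they were (within 15 mm) (all of step 2 and x of battery in the frame of shelf between -0.15 and -0.065 m and y of battery in the frame of shelf between -0.073 and 0.073 m and z of battery in the frame of shelf below 0.05 m and linear speed of battery below 0.03 m/s and distance of cedar_ball from where it was at the start of the episode below 0.03 m and distance of each of cup, compass, carabiner from where it was at the start of the episode below 0.015 m); the robot touches nothing.
It fails at once if a flap slams: it swings towards shut faster than 2.5 rad/s (velocity of joint any of flap_left, flap_right below -2.5 rad/s).
It fails at once if the robot touches or lifts the battery or the cedar ball (height (world z) of any of battery, cedar_ball above 0.08 m or contact force between any of the fingers, the arm and battery above 0.5 N or contact force between any of the fingers, the arm and cedar_ball above 0.5 N).
It fails at once if the robot moves a flap directly instead of with its lever (contact force between any of the fingers, the arm and flap_left above 0.5 N or contact force between any of the fingers, the arm and flap_right above 0.5 N).
It fails at once if the cedar ball leaves its place (moved over 30 mm) (distance of cedar_ball from where it was at the start of the episode above 0.03 m).
It fails at once if the cup, compass or carabiner is moved by over 15 mm or lifted (distance of any of cup, compass, carabiner from where it was at the start of the episode above 0.015 m).
It also fails if it takes over 40 s, if anything falls off the work surface, if the arm or the gripper's body presses on something with over 40 N, if the wrist force passes 120 N, or if a joint passes its speed limit or range.

## Working session

There is one attempt and no reset: what is moved stays moved. The work goes in short steps, Python scripts to look and compute and a tool call to move; the robot and the scene stay as the last step left them, time stands still between calls to the robot, and variables do not carry over. Pictures are saved under pics/ and viewed, at most 10 in all, crops included, and the job is handed in when it is done.

Besides the shell and the picture viewer there is one more tool, called after "Call:" by a JSON object that holds its "method" and its "body". send_rows: Moves the arm, as the interface text tells. Its arguments: {"type":"object","properties":{"increments":{"type":"array"},"grip_force":{"type":"number"}},"required":["increments"]}

```bash
mkdir -p pics; cat > h.py <<'E'
import numpy as np,cv2
from scipy.spatial.transform import Rotation as R
from rig import *
def rot(c):
    r=np.array(c["rotation"],float)
    return r if r.shape==(3,3) else R.from_quat(r).as_matrix()
def K(c): return np.array([[c["fx"],0,c["cx"]],[0,c["fy"],c["cy"]],[0,0,1.]])
def on_z(c,uv,z):
    p=cv2.undistortPoints(np.array([[uv]],float),K(c),np.array(c["dist"],float))[0,0]
    d=rot(c)@np.array([p[0],-p[1],-1]); o=np.array(c["xyz"])
    return o+d*(z-o[2])/d[2]
def proj(c,P):
    q=(np.array(P,float).reshape(-1,3)-np.array(c["xyz"]))@rot(c)*[1,-1,-1]
    return cv2.projectPoints(q,np.zeros(3),np.zeros(3),K(c),np.array(c["dist"],float))[0][:,0]
E
python3 - <<'E'
from h import *
s=sense();print(s["tcp_pos"],s["eef_rot"],finger_overhang if not callable(finger_overhang) else finger_overhang())
for n in("scene","top"):
    c=get_image(n);cv2.imwrite(f"pics/{n}0.png",c["image"][:,:,::-1]);print(n,c["xyz"],c["fx"])
    for l in("shelf","battery","cedar_ball","cup","compass","carabiner","lever_left_pad","lever_right_pad","flap_left","flap_right"):
        for o in outline_of(n,l)[:3]:
            print(l,round(o["score"],2),np.round(o["xy"]),o["region"].sum(),np.round(on_z(c,o["xy"],0.03),3)[:2])
E
```

```text
[0.22002073 0.61090117 0.1888776 ] [ 1.72033048e-01  9.85090744e-01 -9.11053587e-04 -1.61765776e-04] 0.008
scene [1.18736879 0.06411202 0.93425834] 411.48153207836714
shelf 0.82 [262. 248.] 7713 [ 0.672 -0.12 ]
battery 0.75 [245. 241.] 292 [ 0.655 -0.165]
battery 0.67 [246. 232.] 295 [ 0.627 -0.167]
battery 0.47 [192. 278.] 218 [ 0.763 -0.276]
cedar_ball 0.49 [275. 244.] 141 [ 0.659 -0.089]
cup 0.93 [277. 164.] 738 [ 0.389 -0.115]
compass 0.97 [344. 248.] 750 [0.662 0.086]
compass 0.69 [275. 231.] 385 [ 0.619 -0.094]
carabiner 0.67 [184. 231.] 392 [ 0.633 -0.329]
lever_left_pad 0.68 [305. 192.] 398 [ 0.488 -0.026]
lever_right_pad 0.67 [218. 194.] 404 [ 0.507 -0.265]
lever_right_pad 0.23 [304. 196.] 396 [ 0.503 -0.028]
flap_left 0.7 [278. 232.] 422 [ 0.624 -0.085]
flap_right 0.6 [244. 231.] 274 [ 0.623 -0.173]
top [0.42716289 0.06405616 0.9773554 ] 406.1684636825965
shelf 0.74 [392. 168.] 9776 [ 0.651 -0.135]
battery 0.78 [449. 130.] 213 [ 0.752 -0.279]
battery 0.74 [405. 158.] 207 [ 0.679 -0.168]
battery 0.73 [406. 168.] 285 [ 0.654 -0.171]
cedar_ball 0.52 [375. 156.] 103 [ 0.681 -0.094]
cedar_ball 0.37 [372. 164.] 249 [ 0.659 -0.088]
cup 0.98 [384. 264.] 961 [ 0.422 -0.116]
compass 0.81 [300. 175.] 996 [0.628 0.084]
carabiner 0.88 [484. 178.] 509 [ 0.635 -0.365]
lever_left_pad 0.94 [349. 202.] 537 [ 0.566 -0.032]
lever_right_pad 0.65 [444. 198.] 443 [ 0.582 -0.263]
flap_left 0.73 [374. 168.] 275 [ 0.651 -0.093]
flap_right 0.68 [350. 201.] 489 [ 0.569 -0.036]
flap_right 0.5 [405. 168.] 264 [ 0.652 -0.168]
```

```bash
python3 - <<'E'
import cv2
a=cv2.imread("pics/scene0.png")[140:300,160:370];b=cv2.imread("pics/top0.png")[100:300,290:510]
cv2.imwrite("pics/a.png",cv2.resize(a,None,fx=3.7,fy=3.7,interpolation=cv2.INTER_CUBIC))
cv2.imwrite("pics/b.png",cv2.resize(b,None,fx=3,fy=3,interpolation=cv2.INTER_CUBIC))
E
```

```text
(no output)
```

View pics/a.png

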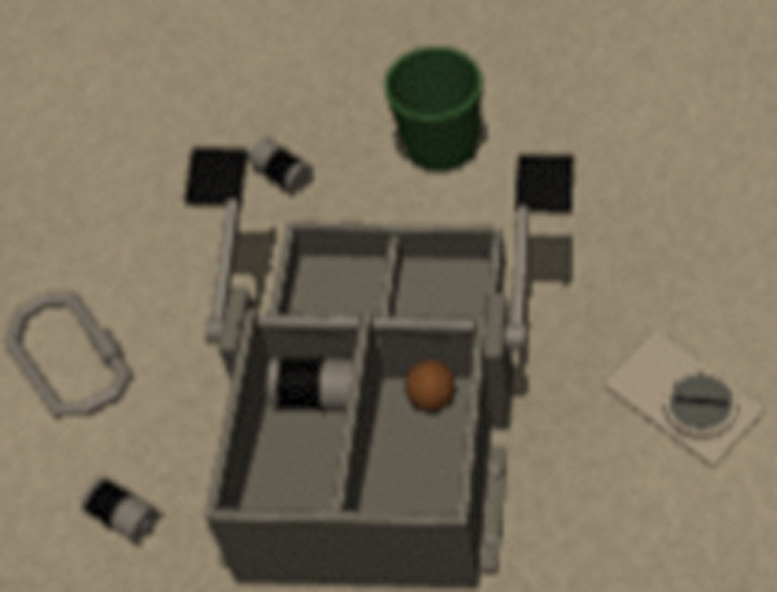

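View pics/b.png

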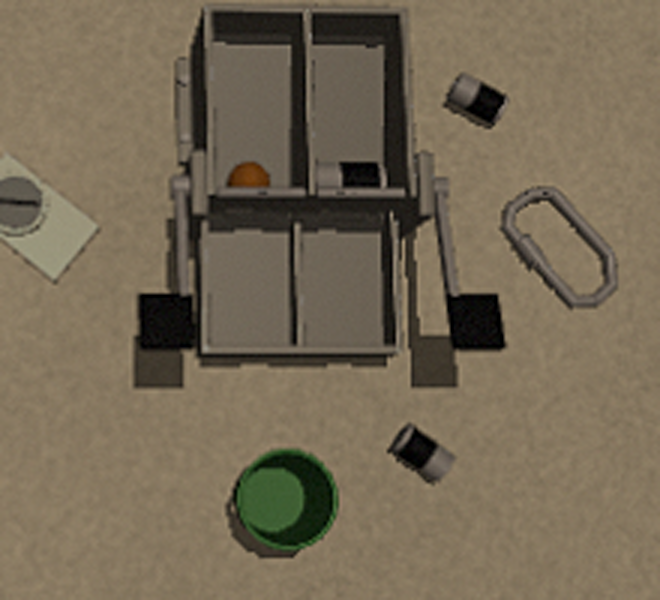

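The battery in question is the cell in the right bay, at scene (245,241) and top (405,158). It's the largest of the three and lies crosswise against its flap. The other two cells lie loose on the table, at scene (236,185) and (192,278), so they aren't it. The ball is in the left bay, so I need the right lever, whose pad is at top (449,207).

```bash
python3 - <<'E'
from h import *
from scipy.optimize import least_squares
t=get_image("top");s=get_image("scene")
T=lambda u,v:(290+u/3,100+v/3); S=lambda u,v:(160+u/3.7,140+v/3.7)
L=[-.140,.113,.118];Rr=[-.140,-.113,.118]
obs=[(t,L,T(165,320)),(t,Rr,T(477,321)),(s,L,S(545,183)),(s,Rr,S(216,176)),
 (t,[-.15,.079,.045],T(198,352)),(t,[-.15,-.079,.045],T(397,352)),(t,[.106,.079,.098],T(205,8)),(t,[.106,-.079,.098],T(408,8)),
 (s,[.106,.079,.098],S(474,522)),(s,[.106,-.079,.098],S(210,517))]
def W(p,l): return [p[0]+np.cos(p[2])*l[0]-np.sin(p[2])*l[1],p[1]+np.sin(p[2])*l[0]+np.cos(p[2])*l[1],l[2]]
f=lambda p:np.concatenate([proj(c,W(p,l))[0]-uv for c,l,uv in obs])
r=least_squares(f,[.65,-.13,0],loss="soft_l1");p=r.x
print(p,np.round(f(p).reshape(-1,2),1).tolist())
pad=W(p,Rr);print("pad",pad,"pad down",W(p,[-.14,-.113,.064]))
for uv in [T(477,321)]:print(on_z(t,uv,.118))
print("scene pad",on_z(s,S(216,176),.118))
# cup, cell
print("cup",on_z(t,T(288,500),.075),"cell",on_z(t,T(420,453),.015),"carab",on_z(t,T(510,220),.01))
print(sense()["joint_pos"], R.from_quat(sense()["eef_rot"]).as_matrix().round(3))
E
```

```text
[ 0.68505534 -0.12288196  0.025938  ] [[-0.9, 0.4], [-1.3, -0.1], [-0.4, -1.8], [-0.6, -1.6], [-0.1, -1.9], [0.7, -2.1], [-1.8, -1.0], [-1.6, -0.1], [-1.9, -1.0], [-1.8, -1.1]]
pad [np.float64(0.5480330998440653), np.float64(-0.23947486357443254), 0.118] pad down [np.float64(0.5480330998440653), np.float64(-0.23947486357443254), 0.064]
[ 0.54792738 -0.24244012  0.118     ]
scene pad [ 0.55309027 -0.2367838   0.118     ]
cup [ 0.41712765 -0.11209539  0.075     ] cell [ 0.45511511 -0.23012571  0.015     ] carab [ 0.64821479 -0.31136937  0.01      ]
[-1.29078551  0.62838587  0.03852793  1.51742111 -0.02697004  0.99625977
 -0.01999909] [[-0.941  0.339  0.   ]
 [ 0.339  0.941  0.   ]
 [-0.     0.    -1.   ]]
```

Call:
{"method": "send_rows", "body": {"increments": [[[0, 0, -8], [0, 0, 7], 1], [[0, 0, -8], [0, 0, 7], 1], [[0, 0, -8], [0, 0, 7], 1], [[0, 0, -8], [0, 0, 7], 1], [[0, 0, -8], [0, 0, 7], 1], [[0, 0, -8], [0, 0, 7], 1], [[0, 0, -8], [0, 0, 7], 1], [[0, 0, -8], [0, 0, 7], 1]], "grip_force": 30}}

```text
time_s: 1.87
tcp_pos: [0.2202, 0.6115, 0.2542]
eef_rot: [0.617, 0.787, -0.0, -0.0]
ft_force: [-0.0, -0.0, -0.8]
opening: 0.466
finger_force: 0.0
```

Call:
{"method": "send_rows", "body": {"increments": [[[0, 0, 0], [0, 0, 7], 1], [[0, 0, 0], [0, 0, 7.1], 1], [[0, 0, 0], [0, 0, 0], 1]]}}

```text
time_s: 2.12
tcp_pos: [0.2202, 0.6116, 0.2539]
eef_rot: [0.708, 0.707, 0.0, 0.0]
ft_force: [-0.3, 0.6, -0.1]
opening: 0.255
finger_force: 0.0
```

Call:
{"method": "send_rows", "body": {"increments": [[[-30, 30, 0], [0, 0, 0], 1], [[-30, 30, 0], [0, 0, 0], 1], [[-30, 30, 0], [0, 0, 0], 1], [[-30, 30, 0], [0, 0, 0], 1], [[-30, 30, 0], [0, 0, 0], 1], [[-30, 30, 0], [0, 0, 0], 1], [[-30, 30, 0], [0, 0, 0], 1], [[-30, 30, 0], [0, 0, 0], 1]]}}

```text
time_s: 2.78
tcp_pos: [0.4574, 0.3747, 0.2539]
eef_rot: [0.705, 0.709, 0.0, -0.0]
ft_force: [0.6, 0.7, -0.2]
opening: 0.003
finger_force: 0.0
```

Call:
{"method": "send_rows", "body": {"increments": [[[-35, 10, 0], [0, 0, 0], 1], [[-35, 10, 0], [0, 0, 0], 1], [[-35, 10, 0], [0, 0, 0], 1], [[-35, 10, 0], [0, 0, 0], 1], [[-35, 10, 0], [0, 0, 0], 1], [[-35, 10, 0], [0, 0, 0], 1], [[-35, 10, 0], [0, 0, 0], 1], [[-35, 10, 0], [0, 0, 0], 1]]}}

```text
time_s: 3.45
tcp_pos: [0.537, 0.0947, 0.2539]
eef_rot: [0.705, 0.709, 0.0, -0.0]
ft_force: [1.3, 1.0, 0.4]
opening: 0.007
finger_force: 0.0
```

Call:
{"method": "send_rows", "body": {"increments": [[[-35, 0, 0], [0, 0, 0], 1], [[-35, 0, 0], [0, 0, 0], 1], [[-35, 0, 0], [0, 0, 0], 1], [[-35, 0, 0], [0, 0, 0], 1], [[-35, 0, 0], [0, 0, 0], 1], [[-35, 0, 0], [0, 0, 0], 1], [[-35, 0, 0], [0, 0, 0], 1], [[-35, 0, 0], [0, 0, 0], 1]]}}

```text
time_s: 4.12
tcp_pos: [0.537, -0.1852, 0.2538]
eef_rot: [0.705, 0.709, 0.0, -0.0]
ft_force: [-0.2, -0.3, 0.3]
opening: 0.006
finger_force: 0.0
```

Call:
{"method": "send_rows", "body": {"increments": [[[-20, 6, 15], [0, 0, 0], 1], [[-20, 6, 20], [0, 0, 0], 1], [[-15, 0, 20], [0, 0, 0], 1], [[0, 0, 20], [0, 0, 0], 1], [[0, 0, 15], [0, 0, 0], 1], [[0, 0, 10], [0, 0, 0], 1], [[0, 0, 0], [0, 0, 0], 1]]}}

```text
time_s: 4.7
tcp_pos: [0.548, -0.2377, 0.1516]
eef_rot: [0.706, 0.708, -0.001, -0.002]
ft_force: [-0.3, -0.3, 0.0]
opening: 0.003
finger_force: 0.0
```

```bash
python3 - <<'E'
from h import *
ims=[]
s=sense();tip=np.array(s["tcp_pos"])+[0,0,-.008];print(tip,s["ft_force"])
for n in("scene","top"):
    c=get_image(n);im=c["image"][:,:,::-1].copy()
    u=proj(c,tip)[0];v=proj(c,[.549,-.240,.118])[0];print(n,u,v)
    x,y=int(u[0]),int(u[1]);k=im[y-65:y+65,x-65:x+65]
    ims.append(cv2.resize(k,(400,400),interpolation=cv2.INTER_CUBIC))
cv2.imwrite("pics/near1.png",np.hstack(ims))
E
```

```text
[ 0.5479536  -0.23771999  0.14361198] [-0.31064335 -0.33950994  0.02056277]
scene [216.2861343  179.51946237] [217.44633157 186.25441098]
top [450.99534146 205.3476929 ] [447.89258539 206.48442438]
```

View pics/near1.png

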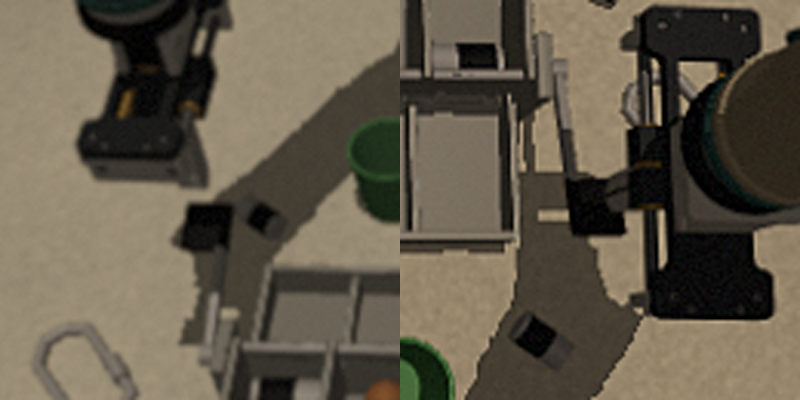

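The fingertips sit about 25 mm above the right pad, near crop points (200,200) and (600,200). The pad shows just beneath at (205,225) and (595,205), so they're lined up. Now I'll press.

Call:
{"method": "send_rows", "body": {"increments": [[[-2, 1, 5], [0, 0, 0], 1], [[0, 0, 5], [0, 0, 0], 1], [[0, 0, 5], [0, 0, 0], 1], [[0, 0, 5], [0, 0, 0], 1], [[0, 0, 5], [0, 0, 0], 1], [[0, 0, 5], [0, 0, 0], 1], [[0, 0, 5], [0, 0, 0], 1], [[0, 0, 0], [0, 0, 0], 1]]}}

```text
time_s: 5.47
tcp_pos: [0.5496, -0.2403, 0.1175]
eef_rot: [0.707, 0.708, -0.0, -0.001]
ft_force: [-0.2, -1.0, -0.1]
opening: 0.002
finger_force: 0.0
```

```bash
python3 - <<'E'
from h import *
ims=[]
s=sense();tip=np.array(s["tcp_pos"])+[0,0,-.008];print(tip,s["ft_force"])
for n in("scene","wrist"):
    c=get_image(n);im=c["image"][:,:,::-1].copy()
    u=proj(c,tip)[0];print(n,u)
    x,y=np.clip(int(u[0]),70,570),np.clip(int(u[1]),70,330)
    k=im[y-40:y+40,x-40:x+40] if n=="scene" else im
    ims.append(cv2.resize(k,(400,400) if n=="scene" else (400,250),interpolation=cv2.INTER_CUBIC))
ims[1]=np.vstack([ims[1],np.zeros((150,400,3),np.uint8)])
cv2.imwrite("pics/near2.png",np.hstack(ims))
E
```

```text
[ 0.54955668 -0.24025152  0.10950616] [-0.19573244 -0.98385146 -0.07968502]
scene [218.00106709 188.50354567]
wrist [324.78002001 220.40263833]
```

View pics/near2.png

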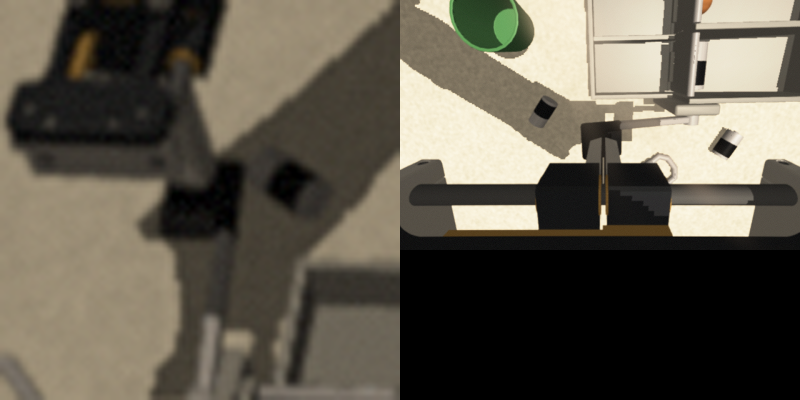

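The tips are over the pad's middle, at wrist (325,220), with no clear contact force yet. I'll keep going down slowly.

Call:
{"method": "send_rows", "body": {"increments": [[[0, 0, 4], [0, 0, 0], 1], [[0, 0, 4], [0, 0, 0], 1], [[0, 0, 4], [0, 0, 0], 1], [[0, 0, 0], [0, 0, 0], 1]]}}

```text
time_s: 5.9
tcp_pos: [0.5497, -0.2403, 0.1058]
eef_rot: [0.707, 0.708, -0.0, -0.001]
ft_force: [-0.3, -0.0, 0.9]
opening: 0.005
finger_force: 0.0
```

Call:
{"method": "send_rows", "body": {"increments": [[[0, 0, 5], [0, 0, 0], 1], [[0, 0, 5], [0, 0, 0], 1], [[0, 0, 5], [0, 0, 0], 1], [[0, 0, 0], [0, 0, 0], 1], [[0, 0, 0], [0, 0, 0], 1]]}}

```text
time_s: 6.32
tcp_pos: [0.5502, -0.2407, 0.0914]
eef_rot: [0.707, 0.708, -0.0, -0.0]
ft_force: [0.5, 0.1, -0.5]
opening: 0.01
finger_force: 0.0
```

```bash
python3 - <<'E'
from h import *
ims=[]
s=sense();print(s["tcp_pos"],s["ft_force"])
c=get_image("scene");im=c["image"][:,:,::-1];ims.append(cv2.resize(im[150:270,190:310],(400,400),interpolation=cv2.INTER_CUBIC))
c=get_image("wrist");im=c["image"][:,:,::-1];ims.append(cv2.resize(im[110:310,220:420],(400,400),interpolation=cv2.INTER_CUBIC))
cv2.imwrite("pics/near3.png",np.hstack(ims))
E
```

```text
[ 0.55018407 -0.24065829  0.09135807] [ 0.46686812  0.08725329 -0.51067362]
```

View pics/near3.png

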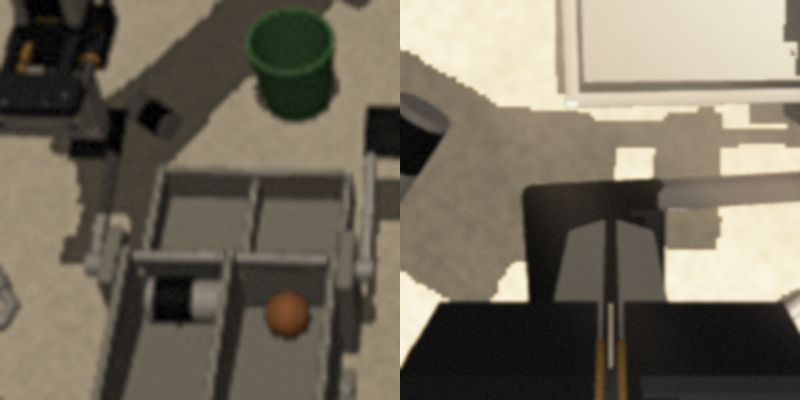

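The picture is ambiguous: the tips (wrist 303–350, row 221) overlap the pad (columns 282–351, top row 202), but the force reads zero. I'll work out the pad's height from its apparent size.

```bash
python3 - <<'E'
from h import *
s=sense();tip=np.array(s["tcp_pos"])+[0,0,-.008]
c=get_image("wrist");g=get_image("scene");print(c["fx"],c["xyz"],"depth tip",c["xyz"][2]-tip[2],tip)
print("tip proj corners",proj(c,[tip+[dx,dy,0] for dx in(-.0125,.0125) for dy in(-.008,.008)]).round(0).tolist())
for z in(.118,.11,.1,.09,.08):
    a=on_z(c,(282.5,202.5),z);b=on_z(c,(351,202.5),z)
    cen=np.append((a[:2]+b[:2])/2-[0,.02],z)
    print(z,"width",(b-a)[0].round(4),"pad centre",cen.round(4),"scene px",proj(g,cen)[0].round(1))
for n in ("lever_right_pad",):
  for o in outline_of("scene",n)[:2]:
    v,u=np.where(o["region"]);print(o["score"],o["xy"],u.min(),u.max(),v.min(),v.max())
for q in [(-.14,.118),(-.14,.1),(-.14,.064)]: pass
print(s["effort"],s["ft_torque"])
E
```

```text
313.3127896215472 [ 0.55009354 -0.16912039  0.28788808] depth tip 0.20424266842295807 [ 0.55051362 -0.24052647  0.08364541]
tip proj corners [[307.0, 232.0], [307.0, 210.0], [343.0, 232.0], [344.0, 210.0]]
0.118 width 0.0386 pad centre [ 0.5457 -0.2375  0.118 ] scene px [218.7 185.3]
0.11 width 0.0404 pad centre [ 0.5455 -0.2398  0.11  ] scene px [218.5 187.1]
0.1 width 0.0427 pad centre [ 0.5452 -0.2427  0.1   ] scene px [218.2 189.4]
0.09 width 0.045 pad centre [ 0.545  -0.2455  0.09  ] scene px [217.9 191.7]
0.08 width 0.0472 pad centre [ 0.5447 -0.2484  0.08  ] scene px [217.6 193.9]
0.72 [219.8, 196.3] 211 227 182 231
[ 1.08092590e-01 -5.24967635e+01  5.90730518e+00 -1.39896101e+01
 -1.55719731e-02  5.97751094e-02  6.33341624e-04] [-0.05002257  0.09690801 -0.00492613]
```

```bash
python3 - <<'E'
from h import *
c=get_image("top");im=c["image"][:,:,::-1];a=cv2.resize(im[120:240,330:470],(420,360),interpolation=cv2.INTER_CUBIC)
c=get_image("scene");im=c["image"][:,:,::-1];b=cv2.resize(im[165:265,200:306],(380,360),interpolation=cv2.INTER_CUBIC)
cv2.imwrite("pics/near4.png",cv2.convertScaleAbs(np.hstack([a,b]),alpha=1.8))
E
```

```text
(no output)
```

View pics/near4.png

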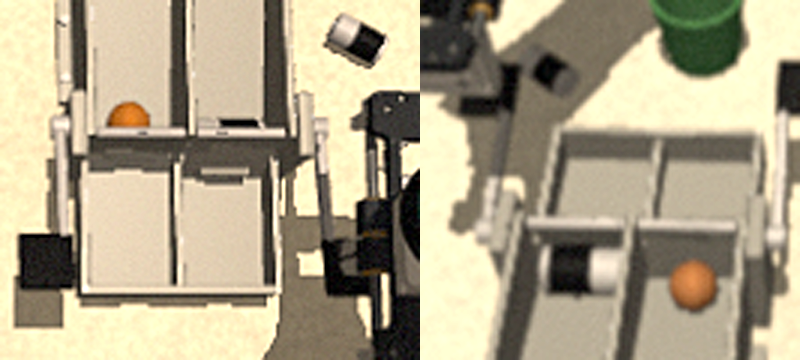

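The top view shows the right flap's edge lifted out into the tray at (222,170), and the battery has shifted forward. So the lever is moving with the fingertips and the force reading is simply weak. I'll press the rest of the way.

Call:
{"method": "send_rows", "body": {"increments": [[[0, 0, 6], [0, 0, 0], 1], [[0, 0, 6], [0, 0, 0], 1], [[0, 0, 5], [0, 0, 0], 1], [[0, 0, 3], [0, 0, 0], 1], [[0, 0, 0], [0, 0, 0], 1], [[0, 0, 0], [0, 0, 0], 1]]}}

```text
time_s: 7.17
tcp_pos: [0.5502, -0.2406, 0.0714]
eef_rot: [0.707, 0.708, -0.0, -0.0]
ft_force: [-0.8, 0.6, -0.2]
opening: 0.003
finger_force: 0.0
```

Call:
{"method": "send_rows", "body": {"increments": [[[0, 0, 2], [0, 0, 0], 1], [[0, 0, 2], [0, 0, 0], 1], [[0, 0, 0], [0, 0, 0], 1], [[0, 0, 0], [0, 0, 0], 1]]}}

```text
time_s: 7.5
tcp_pos: [0.5505, -0.2406, 0.0678]
eef_rot: [0.707, 0.708, 0.0, 0.0]
ft_force: [0.6, -0.5, 2.1]
opening: 0.009
finger_force: 1.0
```

```bash
python3 - <<'E'
from h import *
s=sense();print(s["tcp_pos"],s["ft_force"],s["effort"])
c=get_image("top");im=c["image"][:,:,::-1];a=cv2.resize(im[120:240,330:470],(420,360),interpolation=cv2.INTER_CUBIC)
c=get_image("wrist");im=c["image"][:,:,::-1];b=cv2.resize(im[90:290,220:420],(360,360),interpolation=cv2.INTER_CUBIC)
cv2.imwrite("pics/near5.png",np.hstack([cv2.convertScaleAbs(a,alpha=1.8),b]))
E
```

```text
[ 0.5505491  -0.24064908  0.06778292] [ 0.62623242 -0.54854496  2.10004773] [-4.37216589e-02 -5.23386776e+01  5.58165729e+00 -1.29320803e+01
 -5.95213752e-02 -5.99664141e-03  2.60079541e-03]
```

View pics/near5.png

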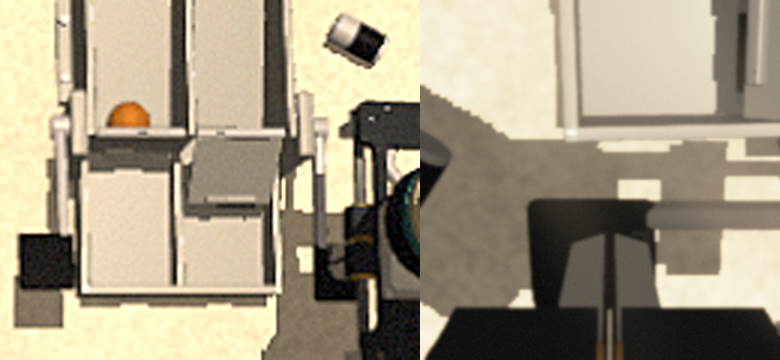

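The right flap is well raised, with its edge at top (406,188), and the battery has left the bay. I'll press on to the stop and fit the flap angle.

Call:
{"method": "send_rows", "body": {"increments": [[[0, 0, 2], [0, 0, 0], 1], [[0, 0, 2], [0, 0, 0], 1], [[0, 0, 0], [0, 0, 0], 1], [[0, 0, 0], [0, 0, 0], 1]]}}

```text
time_s: 7.93
tcp_pos: [0.5507, -0.2407, 0.0638]
eef_rot: [0.707, 0.708, 0.0, 0.0]
ft_force: [-0.1, 0.7, 3.0]
opening: 0.006
finger_force: 1.2
```

```bash
python3 - <<'E'
from h import *
s=sense();print(s["tcp_pos"],s["ft_force"],s["effort"][1])
c=get_image("top");im=c["image"][:,:,::-1];a=cv2.resize(im[140:220,380:440],(450,600),interpolation=cv2.INTER_CUBIC)
cv2.imwrite("pics/near6.png",cv2.convertScaleAbs(a,alpha=1.8))
p=[.685,-.123,.026]
for q in(.8,.9,1.,1.1,1.2):
    l=[-.04-.064*np.sin(q),-.038,.09-.064*np.cos(q)]
    w=[p[0]+l[0]-p[2]*l[1],p[1]+p[2]*l[0]+l[1],l[2]];u=proj(c,w)[0];print(q,u.round(1),((u-[380,140])*7.5).round())
E
```

```text
[ 0.55065324 -0.24067801  0.06375981] [-0.11429223  0.68620056  2.98490468] -52.08844542503357
0.8 [404.9 188.3] [187. 362.]
0.9 [405.5 189.7] [191. 373.]
1.0 [406.1 190.9] [195. 382.]
1.1 [406.7 191.8] [200. 389.]
1.2 [407.3 192.5] [205. 394.]
```

View pics/near6.png

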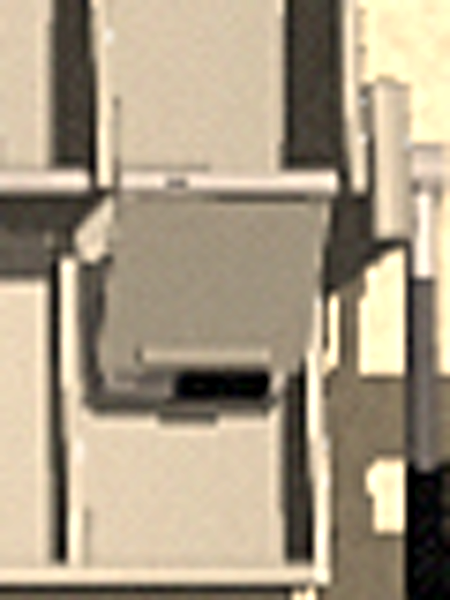

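The flap edge is at about row 187.5, which makes it roughly 0.75 rad. The battery is showing under it at crop (220,385). The lever isn't at its stop yet, so I'll keep pressing.

Call:
{"method": "send_rows", "body": {"increments": [[[0, 0, 3], [0, 0, 0], 1], [[0, 0, 3], [0, 0, 0], 1], [[0, 0, 3], [0, 0, 0], 1], [[0, 0, 0], [0, 0, 0], 1], [[0, 0, 0], [0, 0, 0], 1]]}}

```text
time_s: 8.4
tcp_pos: [0.5515, -0.2407, 0.0552]
eef_rot: [0.706, 0.708, 0.001, 0.001]
ft_force: [1.4, 0.2, 4.9]
opening: 0.008
finger_force: 2.5
```

Call:
{"method": "send_rows", "body": {"increments": [[[0, 0, 3], [0, 0, 0], 1], [[0, 0, 3], [0, 0, 0], 1], [[0, 0, 0], [0, 0, 0], 1], [[0, 0, 0], [0, 0, 0], 1]]}}

```text
time_s: 8.73
tcp_pos: [0.5523, -0.2407, 0.05]
eef_rot: [0.706, 0.708, 0.001, 0.001]
ft_force: [1.8, 1.5, 8.7]
opening: 0.004
finger_force: 4.5
```

```bash
python3 - <<'E'
from h import *
s=sense();print(s["tcp_pos"],s["ft_force"],s["effort"][1])
c=get_image("top");im=c["image"][:,:,::-1];a=cv2.resize(im[140:220,380:440],(450,600),interpolation=cv2.INTER_CUBIC)
w=get_image("wrist")["image"][:,:,::-1];b=cv2.resize(w[90:290,220:420],(350,350),interpolation=cv2.INTER_CUBIC);b=np.vstack([b,np.zeros((250,350,3),np.uint8)])
cv2.imwrite("pics/near7.png",np.hstack([cv2.convertScaleAbs(a,alpha=1.8),b]))
for o in outline_of("top","battery")[:3]:print(o["score"],o["xy"],on_z(c,o["xy"],.04))
E
```

```text
[ 0.55230313 -0.24071477  0.0500266 ] [1.7999702  1.51772358 8.69739547] -48.25271129608154
0.69 [448.0, 131.5] [ 0.745086   -0.27337829  0.04      ]
0.67 [404.6, 210.6] [ 0.5477853  -0.16327609  0.04      ]
0.65 [428.3, 251.3] [ 0.45362851 -0.21843818  0.04      ]
```

View pics/near7.png

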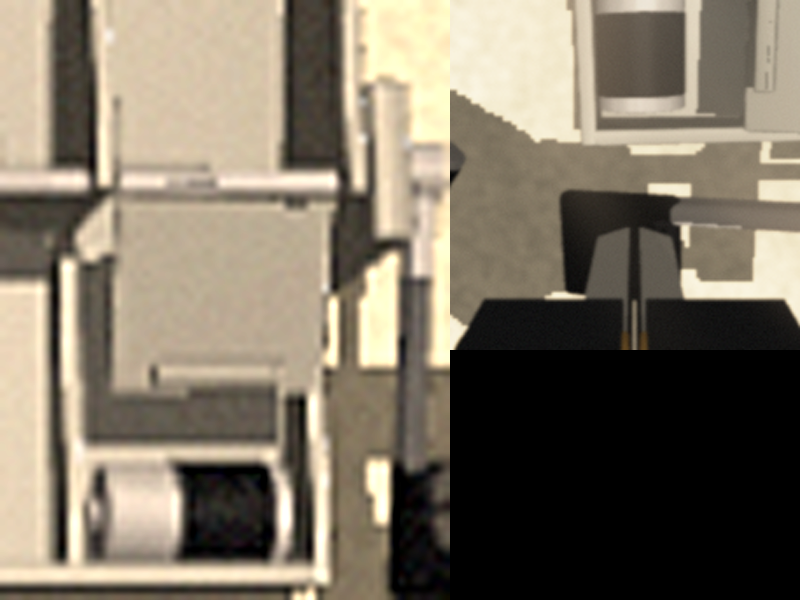

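The battery now lies against the front of the tray, at top (405,208). The flap is at about 1.1–1.2 rad and the force is rising at the stop. I'll press a little more and hold.

Call:
{"method": "send_rows", "body": {"increments": [[[0, 0, 3], [0, 0, 0], 1], [[0, 0, 3], [0, 0, 0], 1], [[0, 0, 0], [0, 0, 0], 1], [[0, 0, 0], [0, 0, 0], 1], [[0, 0, 0], [0, 0, 0], 1], [[0, 0, 0], [0, 0, 0], 1], [[0, 0, 0], [0, 0, 0], 1], [[0, 0, 0], [0, 0, 0], 1]]}}

```text
time_s: 9.55
tcp_pos: [0.5527, -0.2409, 0.0489]
eef_rot: [0.707, 0.708, 0.002, 0.002]
ft_force: [-6.9, 6.7, 45.0]
opening: 0.005
finger_force: 22.6
```

```bash
python3 - <<'E'
from h import *
c=get_image("top")
for o in outline_of("top","battery")[:3]:print(o["score"],o["xy"],on_z(c,o["xy"],.04))
E
```

```text
0.93 [403.5, 206.7] [ 0.55697128 -0.16074371  0.04      ]
0.74 [425.5, 250.3] [ 0.45583585 -0.2118307   0.04      ]
0.53 [449.7, 130.9] [ 0.74678315 -0.27769599  0.04      ]
```

Call:
{"method": "send_rows", "body": {"increments": [[[0, 0, 0], [0, 0, 0], 1], [[0, 0, 0], [0, 0, 0], 1], [[0, 0, 0], [0, 0, 0], 1], [[0, 0, 0], [0, 0, 0], 1], [[0, 0, 0], [0, 0, 0], 1], [[0, 0, 0], [0, 0, 0], 1], [[0, 0, 0], [0, 0, 0], 1], [[0, 0, 0], [0, 0, 0], 1]]}}

```text
time_s: 10.32
tcp_pos: [0.5526, -0.2409, 0.0488]
eef_rot: [0.707, 0.708, 0.002, 0.002]
ft_force: [-7.3, 5.7, 44.7]
opening: 0.003
finger_force: 22.6
```

The lever is firmly on its stop at 45 N, and the battery is still at shelf x≈-0.128, inside the tray. Now I'll ease the lever up at about 24 mm/s.

Call:
{"method": "send_rows", "body": {"increments": [[[0, 0, -2], [0, 0, 0], 1], [[0, 0, -2], [0, 0, 0], 1], [[0, 0, -2], [0, 0, 0], 1], [[0, 0, -2], [0, 0, 0], 1], [[0, 0, -2], [0, 0, 0], 1], [[0, 0, -2], [0, 0, 0], 1], [[0, 0, -2], [0, 0, 0], 1], [[0, 0, -2], [0, 0, 0], 1]]}}

```text
time_s: 10.98
tcp_pos: [0.5509, -0.2407, 0.059]
eef_rot: [0.707, 0.708, 0.0, 0.0]
ft_force: [3.7, 1.3, 4.0]
opening: 0.005
finger_force: 2.0
```

Call:
{"method": "send_rows", "body": {"increments": [[[0, 0, -2], [0, 0, 0], 1], [[0, 0, -2], [0, 0, 0], 1], [[0, 0, -2], [0, 0, 0], 1], [[0, 0, -2], [0, 0, 0], 1], [[0, 0, -2], [0, 0, 0], 1], [[0, 0, -2], [0, 0, 0], 1], [[0, 0, -2], [0, 0, 0], 1], [[0, 0, -2], [0, 0, 0], 1]]}}

```text
time_s: 11.65
tcp_pos: [0.5502, -0.2407, 0.0749]
eef_rot: [0.707, 0.708, -0.0, -0.0]
ft_force: [2.5, -0.3, 3.2]
opening: 0.003
finger_force: 1.5
```

Call:
{"method": "send_rows", "body": {"increments": [[[0, 0, -2], [0, 0, 0], 1], [[0, 0, -2], [0, 0, 0], 1], [[0, 0, -2], [0, 0, 0], 1], [[0, 0, -2], [0, 0, 0], 1], [[0, 0, -2], [0, 0, 0], 1], [[0, 0, -2], [0, 0, 0], 1], [[0, 0, -2], [0, 0, 0], 1], [[0, 0, -2], [0, 0, 0], 1]]}}

```text
time_s: 12.32
tcp_pos: [0.5502, -0.2406, 0.0909]
eef_rot: [0.707, 0.708, -0.0, -0.0]
ft_force: [1.4, 0.2, 2.3]
opening: 0.005
finger_force: 1.1
```

Call:
{"method": "send_rows", "body": {"increments": [[[0, 0, -2], [0, 0, 0], 1], [[0, 0, -2], [0, 0, 0], 1], [[0, 0, -2], [0, 0, 0], 1], [[0, 0, -2], [0, 0, 0], 1], [[0, 0, -2], [0, 0, 0], 1], [[0, 0, -2], [0, 0, 0], 1], [[0, 0, -2], [0, 0, 0], 1], [[0, 0, -2], [0, 0, 0], 1]]}}

```text
time_s: 12.98
tcp_pos: [0.5491, -0.2404, 0.1065]
eef_rot: [0.707, 0.708, -0.001, -0.001]
ft_force: [-1.1, 0.1, 0.8]
opening: 0.007
finger_force: 0.0
```

Call:
{"method": "send_rows", "body": {"increments": [[[0, 0, -2], [0, 0, 0], 1], [[0, 0, -2], [0, 0, 0], 1], [[0, 0, -2], [0, 0, 0], 1], [[0, 0, -2], [0, 0, 0], 1], [[0, 0, -2], [0, 0, 0], 1], [[0, 0, -2], [0, 0, 0], 1], [[0, 0, -2], [0, 0, 0], 1], [[0, 0, -2], [0, 0, 0], 1]]}}

```text
time_s: 13.65
tcp_pos: [0.5503, -0.2407, 0.1229]
eef_rot: [0.707, 0.708, -0.0, -0.0]
ft_force: [0.3, 0.0, 0.5]
opening: 0.007
finger_force: 0.0
```

Call:
{"method": "send_rows", "body": {"increments": [[[0, 0, -2], [0, 0, 0], 1], [[0, 0, -2], [0, 0, 0], 1], [[0, 0, -2], [0, 0, 0], 1], [[0, 0, -2], [0, 0, 0], 1], [[0, 0, -2], [0, 0, 0], 1], [[0, 0, -2], [0, 0, 0], 1], [[0, 0, -2], [0, 0, 0], 1], [[0, 0, -2], [0, 0, 0], 1]]}}

```text
time_s: 14.32
tcp_pos: [0.5503, -0.2406, 0.1389]
eef_rot: [0.707, 0.708, 0.0, -0.0]
ft_force: [-0.3, -0.2, 1.0]
opening: 0.007
finger_force: 0.0
```

Call:
{"method": "send_rows", "body": {"increments": [[[0, 0, -20], [0, 0, 0], 1], [[0, 0, -20], [0, 0, 0], 1], [[0, 0, -20], [0, 0, 0], 1], [[0, 0, 0], [0, 0, 0], 1], [[0, 0, 0], [0, 0, 0], 1], [[0, 0, 0], [0, 0, 0], 1]]}}

```text
time_s: 14.82
tcp_pos: [0.5498, -0.2402, 0.1981]
eef_rot: [0.707, 0.708, -0.0, -0.001]
ft_force: [-0.2, 0.1, -0.2]
opening: 0.002
finger_force: 0.0
```

```bash
python3 - <<'E'
from h import *
s=sense();print(s["time_s"],s["tcp_pos"],s["ft_force"])
c=get_image("top");im=c["image"][:,:,::-1];a=cv2.resize(im[100:240,330:470],(400,400),interpolation=cv2.INTER_CUBIC)
g=get_image("scene");im=g["image"][:,:,::-1];b=cv2.resize(im[140:280,190:330],(400,400),interpolation=cv2.INTER_CUBIC)
cv2.imwrite("pics/end.png",cv2.convertScaleAbs(np.hstack([a,b]),alpha=1.8))
for o in outline_of("top","battery")[:3]:print(o["score"],o["xy"],on_z(c,o["xy"],.04))
E
```

```text
14.8167 [ 0.54982402 -0.24023119  0.1980967 ] [-0.2354009   0.06228383 -0.24413178]
0.87 [402.5, 208.3] [ 0.55311726 -0.15832536  0.04      ]
0.67 [427.9, 251.6] [ 0.45291841 -0.21747929  0.04      ]
0.56 [450.1, 129.8] [ 0.74963063 -0.27879811  0.04      ]
```

View pics/end.png

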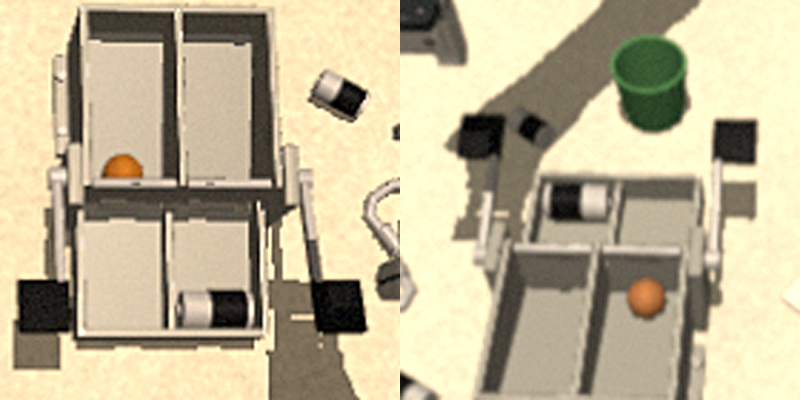

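The battery is at rest in the tray, at top crop (215,308). Both flaps are shut, both pads are up, and the ball is still in its bay at (123,168). The arm is clear, so I'm handing the job in.

```bash
python3 -c "
from rig import close_job
print(close_job())"
```

```text
the job is handed in; nothing more can be done
None
```

I pressed the right lever to its stop, the battery rolled into the front tray and lies still, and I eased the flap shut over about 2.5 s; the ball is still in its bay, and I handed the job in at about 15 s without the result being reported.

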